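# Let the waiting lime into the lever-lid caddy and ease the lid shut

### The job

A spoiled lime is waiting on the chute of the green food-waste caddy. Press the caddy's front lever all the way down so that its lid lifts wide open and lets the lime roll in by itself, then ease the lever back up so that the lid settles shut gently without slamming. Use the lever only: do not touch the lime or the lid, do not grasp anything, and leave the other things on the worktop where they stand.

Things in the scene. Friction and masses are not known exactly. Their poses are not given: they have to be found in the camera images.
- caddy: the green square food-waste caddy: open-topped tub, 160 x 160 mm, 150 mm high, fixed to the worktop; inside it is 152 mm square, its floor 10 mm up. Origin: centre of its underside, on the worktop. Its -x axis is the front, where the lever sticks out; the chute stands out from its +y side; z is up. Its place and yaw change from start to start.
- chute_mouth (a point): the lower end of the caddy's steel chute, where its floor enters the tub: 100 mm above the worktop, at x = -35 mm, y = 78 mm of the caddy. The chute is 74 mm wide and rises at 0.33 rad away from the tub, to y = 220 mm (floor 149 mm, rims about 176 mm high).
- lever (a joint): the front press lever, hinged about the caddy's y axis at x = -90 mm, 55 mm up: 0 = up, at rest (arm slopes 0.2 rad up to its free end), 0.40 = fully down (stop at 0.42). The linked lid turns 2.75 times as far. About 5 to 10 N on the pad works it. No catch, no damper: the lid's weight pushes the lever up again, and if the lever is let go the lid slams at once.
- lever_pad (a point): middle of the upper face of the lever's black ribbed pad, 38 mm (caddy's x) by 50 mm (y), 8 mm thick. Moves with the lever: 185 mm in front of the caddy's centre; about 78 mm above the worktop at rest, 40 mm when fully down, moving almost straight down (under 4 mm sideways). 100 mm lie free between it and the tub's front wall; the lid does not swing over it.
- lid (a joint): the black lid, hinged along the top of the caddy's back wall: 0 = shut, 1.1 rad = wide open, lever fully down. It counts as wide open from 0.9. Falling faster than 2 rad/s is a slam; let down in a second or more it is gentle.
- lid_edge (a point): the middle of the lid's front edge, on its top face: 158 mm above the worktop when shut. It rises and swings back, away from the lever, as the lid opens.
- lid_panel: the lid's panel, 168 x 168 mm, 6 mm thick, with a 60 x 40 mm gate hanging from its +y edge, which closes the lower end of the chute and holds the lime back while the lid is shut. Origin on the hinge axis, 82 mm behind the caddy's centre and 152 mm up; shut, its axes are parallel to the caddy's.
- lime: the green lime, 55 x 47 x 48 mm, about 80 g, lying loose on the chute against the lid's gate. It rolls into the tub by itself within a second or two of the lid opening. Its origin turns with it as it rolls.
- lime_center (a point): the middle of the lime: about 140 mm above the worktop on the chute, about 35 mm once it lies in the tub.
- salt_shaker_w: bystander: salt shaker, 44 mm across, 90 mm high, beside the caddy (its -y side). Origin: middle of its foot.
- garlic_w: bystander: garlic bulb, 53 mm, on the worktop on the lever's -y side, about 140 mm from the caddy's middle line. Origin: middle of its underside.
- teacup: bystander: small handleless cup, 69 mm across, 79 mm high, in front of the chute, on the lever's +y side. Origin: middle of its foot.
- black_bowl: bystander: black bowl, 142 mm across, 66 mm high, far right. Origin: middle of its foot.
- pepper_mill_w: bystander: wooden pepper mill, 58 mm across, 170 mm high, far left. Origin: middle of its foot.
- clip_jar: bystander: clip-top glass jar, 116 x 110 mm, 108 mm high, left near the front. Origin: middle of its foot.
- small_jar: bystander: low clip-top glass jar, 106 x 94 mm, 88 mm high, right near the front. Origin: middle of its foot.

How it is judged:
By the outcome, as a careful person would: the job done as asked, in the order asked, and still so for the second after the job is handed in, with the robot touching nothing.
It also fails if it takes over 40 s, if anything falls off the work surface, if the arm or the gripper's body presses on something with over 40 N, if the wrist force passes 120 N, or if a joint passes its speed limit or range.

### The arm

A 6-joint arm with a two-finger parallel gripper is mounted at the origin on the work surface; the furniture and walls round the work are solid. World frame = base frame: x ahead of the robot, y to its left, z up, the work surface at z = 0. Lengths are in m, angles in degrees, forces in N, time in s.
With the tool pointing down it reaches from about 0.3 to 0.775 m from the base axis. Payload 14.6 kg.
Tool frame: the origin (TCP) lies midway between the tips of the shut fingers; the grasp point (between the pads) lies 19 mm behind it; z points along the fingers, y is the direction in which the jaws open and shut (so a half turn about z gives the same grasp; the last joint's range is limited). The gripper opens to 94 mm and grips with 3 to 60 N. Pads are 16 mm wide; open, the fingers measure 119 mm over their backs; the gripper's body (75 mm by 177 mm) begins 78 mm behind the grasp point.
Start: joints at [62.132, 17.183, 87.147, -0, 75.671, -3.816], TCP at [0.224, 0.502, 0.205] pointing down, gripper open.
Joint ranges: [-173.82, 173.82], [-45.26, 126.66], [13.44, 144.39], [-59.66, 239.66], [0, 175.72], [-146.38, 146.38]. Speed limits (degrees/s): [127.2, 127.2, 147.25, 180, 180, 180].

### API

Orientations are given as a 3x3 rotation matrix whose columns are the frame's x, y, z axes.
In Python, from rig import bot gives the robot as it stands.
- The arm moves only by the shell command python3 -m pendant 'ROWS' [OPENING] [FORCE]. ROWS is JSON, a list of rows, each a list of 6 numbers: the shift along the tool's x, y, z in mm, then the turn, a rotation vector about the tool's x, y, z in rad. A call has 1 to 8 rows; each row is the pose to reach, as a shift and turn from the pose measured when the call began, along the tool's axes at that moment; what a row does not reach only later rows make up. A row lasts 1/12 s, in which the tool goes at most 41.7 mm and 7.16 degrees, less where a joint would pass 70% of its speed; a pose out of reach is approached as far as the arm can. A call with a gripper value outside its range is refused whole. OPENING is the closure, from 0 (fully open) to 1 (shut), set as the call begins (- or left out, the last holds). The fingers move at their own pace and stop on an object; FORCE is the grip in N (left out, the last holds). Time passes only in rows, so rows that repeat a pose let the fingers close. It gives the time, the measured TCP pose, the force and the opening at its end, in the units of the state.
- bot.get_state(): the state, without advancing time (a new reading comes with each control period).
- bot.capture(name): name is "side" or "top"; returns the picture (400x640x3 uint8, blue, green, red); there is no depth.
- bot.camera_info(name): a dict with "fov_y" (degrees; the focal length in pixels is half the picture's height over the tangent of half this angle, whatever the lens; pixels are square), "cx", "cy" (the principal point, pixels), "world_from_camera" (4x4, takes a point from camera to world coordinates). Camera axes: x right, y down, z forward; pixel columns grow to the right and rows downward; lengths in m; the calibration is good to about 2 mm. A picture is of the moment at which its call begins. camera_info takes no time and is no camera call.
- bot.sign_off(): hands the job in, once; it reports no verdict.
The state is a dict: "time_s": time; "joints": joint angles; "dq": joint speeds; "tau": joint torques, N m; "eef_pos": TCP position; "eef_rot": TCP orientation; "wrist_force": force on the tool from outside, world axes, zero at the start; "torque": the same for the moment, N m; "width": finger opening in m.
Only numpy, scipy, OpenCV 4.12 (cv2) and the standard library are available. Lean on these libraries where they do the work, as an engineer would, in place of code of your own. Each camera call takes 0.05 s, during which the arm holds its last target. There are 200 camera calls.

## Working session

There is one attempt and no reset: what is moved stays moved. The work goes in short steps, Python scripts to look and compute and a shell command to move; the robot and the scene stay as the last step left them, time stands still between calls to the robot, and variables do not carry over. Pictures are saved under pics/ and viewed, about 8 in all and at most 12, crops included, and the job is handed in when it is done.

```bash
mkdir -p pics
cat > h.py <<'E'
import numpy as np, cv2
from rig import bot
def cam(n):
    i=bot.camera_info(n); f=200/np.tan(np.radians(i["fov_y"])/2); return f,i["cx"],i["cy"],np.array(i["world_from_camera"])
def ray(n,u,v):
    f,cx,cy,T=cam(n); d=T[:3,:3]@np.array([(u-cx)/f,(v-cy)/f,1]); return T[:3,3],d
def onz(n,u,v,z):
    o,d=ray(n,u,v); return o+d*(z-o[2])/d[2]
def proj(n,p):
    f,cx,cy,T=cam(n); q=T[:3,:3].T@(np.array(p)-T[:3,3]); return q[0]/q[2]*f+cx,q[1]/q[2]*f+cy
E
python3 - <<'E'
from h import *
for n in("top","side"):
    cv2.imwrite(f"pics/{n}0.png",bot.capture(n)); print(n,bot.camera_info(n))
s=bot.get_state();print(s)
E
```

```text
top {'fov_y': 49.93262638599401, 'cx': 321.21189509320686, 'cy': 198.43183112430003, 'world_from_camera': array([[ 0.02865722, -0.99809707,  0.05459858,  0.50013029],
       [-0.99953087, -0.02802222,  0.01236073, -0.02340245],
       [-0.01080724, -0.05492719, -0.99843187,  1.61312788],
       [ 0.        ,  0.        ,  0.        ,  1.        ]])}
side {'fov_y': 51.509323401321296, 'cx': 315.7347082764042, 'cy': 199.25257110258443, 'world_from_camera': array([[ 0.968761  , -0.11799497,  0.21812681,  0.27520673],
       [-0.2474607 , -0.51770524,  0.81898992, -1.18185267],
       [ 0.0162887 , -0.84738331, -0.53073176,  0.88214735],
       [ 0.        ,  0.        ,  0.        ,  1.        ]])}
{'time_s': 0.1, 'joints': array([ 6.21314152e+01,  1.72126198e+01,  8.71761907e+01, -1.09137450e-03,
        7.56707830e+01, -3.81772189e+00]), 'dq': array([ 0.03938003,  0.03305682, -0.22300266, -0.04880645, -0.02453394,
        0.10129484]), 'tau': array([ 2.23722054e-03, -5.32651806e+01, -3.53275144e+01,  7.10355537e-02,
        2.35978479e-02, -9.18530054e-05]), 'eef_pos': array([0.22406445, 0.50203304, 0.20494548]), 'eef_rot': array([[-9.13185940e-01,  4.07542903e-01, -4.69875291e-04],
       [ 4.07543171e-01,  9.13185470e-01, -9.28099446e-04],
       [ 5.08429462e-05, -1.03902183e-03, -9.99999459e-01]]), 'wrist_force': array([-0.19874487,  0.88943549, -0.70921352]), 'torque': array([0.00900203, 0.04654893, 0.01664589]), 'width': 0.09386471804311373}
```

View pics/top0.png

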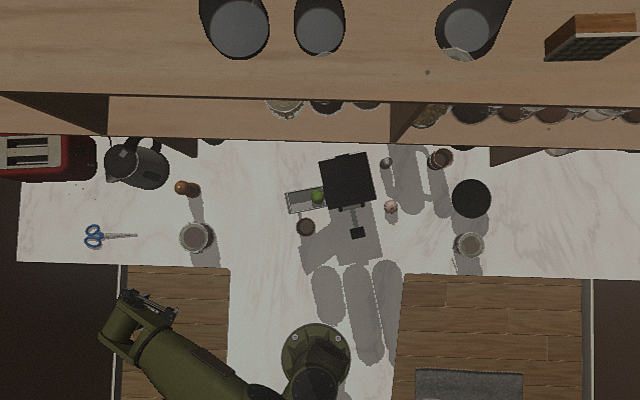

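View pics/side0.png

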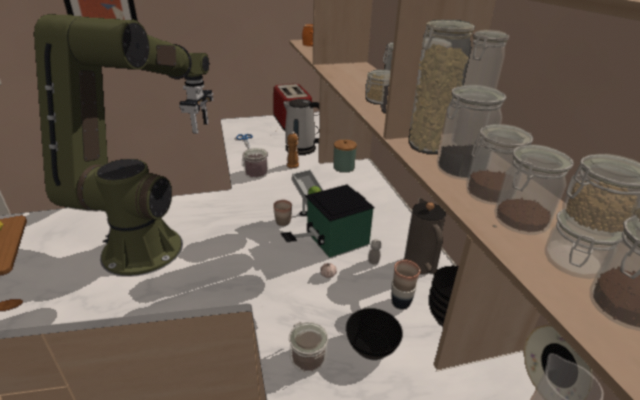

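The top view shows the lid at about (347,181), the pad at (357,233), the lime at (317,196), the teacup at (306,227) and the garlic at (390,206). The side view shows the pad at (288,237). Next I'll measure these.

Run:
```python
from h import *
im=cv2.imread("pics/top0.png"); g=im.max(2)
m=(g<60).astype(np.uint8)
n,l,st,c=cv2.connectedComponentsWithStats(m[140:260,280:420].copy(),connectivity=4)
for i in range(1,n):
    if st[i,4]>15:
        pts=np.argwhere(l==i)[:,::-1].astype(np.float32)+[280,140]
        print(st[i],c[i]+[280,140],cv2.minAreaRect(pts.astype(np.float32)))
print("pad@78",onz("top",357,233,.078))
s=cv2.imread("pics/side0.png");
n,l,st,c=cv2.connectedComponentsWithStats((s[215:260,270:310].max(2)<60).astype(np.uint8))
for i in range(1,n):print("side",st[i],c[i]+[270,215])
a=cv2.resize(im[140:260,280:400],None,fx=4.5,fy=4.5,interpolation=2)
b=cv2.resize(s[160:290,250:400],None,fx=4,fy=4,interpolation=2)[:540]
cv2.imwrite("pics/c1.png",cv2.resize(np.hstack([a[:520],b[:520]]),(800,366)))
```

```text
[83  0 35  4 47] [383.34042553 142.21276596] ((380.0, 141.5), (34.0, 3.0), -0.0)
[ 9  1 35  1 35] [306. 141.] ((306.0, 141.0), (34.0, 0.0), 180.0)
[46  2 36  2 39] [344.76923077 142.07692308] ((343.5, 142.5), (1.0, 35.0), 90.0)
[120   4  20   1  20] [409.5 144. ] ((409.5, 144.0), (19.0, 0.0), 180.0)
[  34   12   62   60 2506] [346.26975259 180.98802873] ((341.0411376953125, 182.93527221679688), (54.774932861328125, 61.065914154052734), 77.47119140625)
[100  21  10   8  40] [383.475 165.5  ] ((383.70001220703125, 165.6000213623047), (8.944271087646484, 5.81377649307251), 26.56505012512207)
[ 17  78  18  18 105] [303.81904762 227.45714286] ((305.0000305175781, 227.00003051757812), (16.970561981201172, 16.970561981201172), 45.0)
[ 70  86  15  13 145] [357.09655172 232.34482759] ((357.2059020996094, 232.3235321044922), (10.429031372070312, 13.824529647827148), 75.96376037597656)
pad@78 [ 0.46444341 -0.13530556  0.078     ]
side [32  0  3  1  3] [303. 215.]
side [36  0  4 17 35] [308.31428571 222.28571429]
side [12 18 14  9 89] [288.5505618  236.71910112]
```

View pics/c1.png

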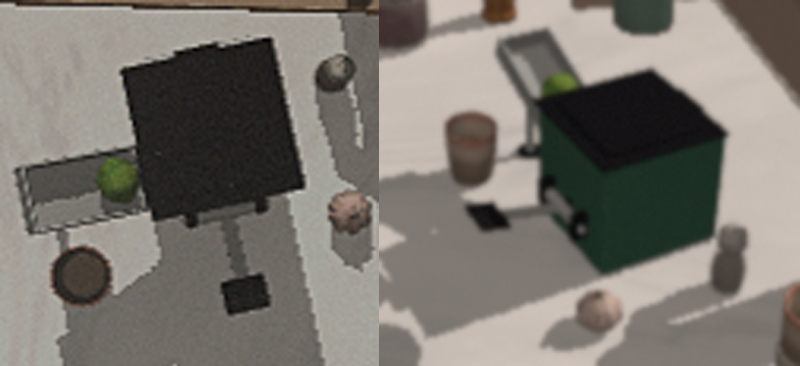

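Run:
```python
from h import *
def tri(a,b):
    (o1,d1),(o2,d2)=ray("top",*a),ray("side",*b)
    t=np.linalg.lstsq(np.c_[d1,-d2],o2-o1,rcond=None)[0]; p,q=o1+t[0]*d1,o2+t[1]*d2
    return (p+q)/2,np.linalg.norm(p-q)
print("tri",tri((357.2,232.4),(288.5,236.7)))
k=3.158
C=[onz("top",280+u/k,140+v/k,.158)for u,v in((122,70),(272,40),(304,187),(152,220))]
BL,BR,FR,FL=C
for c in C:print(c)
f=((FL+FR)-(BL+BR));f/=np.linalg.norm(f);l=(FL+BL-FR-BR);l/=np.linalg.norm(l)
print("sizes",[np.linalg.norm(a-b) for a,b in((BL,BR),(BR,FR),(FR,FL),(FL,BL))])
w1=np.degrees(np.arctan2(-f[1],-f[0]));w2=np.degrees(np.arctan2(-l[0],l[1]));print("yaw",w1,w2)
mid=sum(C)/4; w=np.radians((w1+w2)/2);x=np.array([np.cos(w),np.sin(w),0])
print("lidmid",mid,"pad from lid",mid-x*.187)  # lid spans x -86..82
print("pad@78",onz("top",357.2,232.4,.078))
for n,u,v,z in(("cup",306,227,.079),("garlic",390,206,.03),("lime",317.5,197,.14)):print(n,onz("top",u,v,z))
```

```text
tri (array([ 0.46625026, -0.13611224,  0.07527116]), np.float64(0.0005773012234432405))
[0.70321743 0.00695195 0.158     ]
[ 0.74018365 -0.15398243  0.158     ]
[ 0.58228232 -0.19190288  0.158     ]
[ 0.54227067 -0.02991177  0.158     ]
sizes [np.float64(0.16512532996894527), np.float64(0.1623908549777291), np.float64(0.16685937463139072), np.float64(0.16511448664710476)]
yaw 13.19983427199206 13.407750035967595
lidmid [ 0.64198852 -0.09221128  0.158     ] pad from lid [ 0.46000692 -0.13524263  0.158     ]
pad@78 [ 0.46659357 -0.13596548  0.078     ]
cup [0.48053409 0.04688391 0.079     ]
garlic [ 0.56591843 -0.25774737  0.03      ]
lime [0.58525417 0.00772505 0.14      ]
```

The measurements agree: two independent views put the pad at about (0.465, -0.136, 0.076), with yaw near 13.3°. I'll move over the pad with the fingers shut and the wide side of the gripper along the caddy's y axis.

```bash
python3 -m pendant '[[-20,-20,-5,0,0,0.1],[-40,-40,-10,0,0,0.2],[-60,-60,-15,0,0,0.31],[-80,-80,-20,0,0,0.42],[-100,-100,-20,0,0,0.52],[-120,-120,-20,0,0,0.62],[-140,-140,-20,0,0,0.73],[-160,-160,-20,0,0,0.83]]' 1 10
cat >> h.py <<'E'
def togo(p,yaw_y,z=.23):
    s=bot.get_state();R=s["eef_rot"];y=np.array([np.cos(np.radians(yaw_y)),np.sin(np.radians(yaw_y)),0]);zz=np.array([0,0,-1.])
    from scipy.spatial.transform import Rotation as Ro
    Rt=np.c_[np.cross(y,zz),y,zz]
    print(s["time_s"],s["eef_pos"].round(4),"shift mm",(R.T@(np.array([*p,z])-s["eef_pos"])*1000).round(1),"turn",Ro.from_matrix(R.T@Rt).as_rotvec().round(3),"j",s["joints"].round(1),"F",s["wrist_force"].round(1),s["width"])
E
python3 -c "
from h import *
togo((.465,-.136),-76.7)"
```

```text
time_s: 0.77
eef_pos: [0.3051, 0.2894, 0.2249]
eef_rot: [[-0.31, 0.951, -0.001], [0.951, 0.31, -0.001], [-0.001, -0.001, -1.0]]
wrist_force: [0.3, 1.4, 0.0]
width: 0.0438
0.7667 [0.3051 0.2894 0.2249] shift mm [-454.    20.    -4.7] turn [-0.000e+00  1.000e-03  1.654e+00] j [ 38.5  -0.6 104.9  -0.   75.8  20.4] F [0.3 1.4 0. ] 0.04381183471334444
```

```bash
python3 -m pendant '[[-28,1,0,0,0,0.1],[-56,2,0,0,0,0.2],[-84,4,0,0,0,0.31],[-112,5,0,0,0,0.42],[-140,6,0,0,0,0.52],[-168,7,0,0,0,0.62],[-196,8,0,0,0,0.73],[-227,10,0,0,0,0.83]]'
python3 -c "
from h import *
togo((.465,-.136),-76.7)"
```

```text
time_s: 1.43
eef_pos: [0.385, 0.0755, 0.2251]
eef_rot: [[0.496, 0.868, -0.001], [0.868, -0.496, -0.001], [-0.001, -0.0, -1.0]]
wrist_force: [0.1, 0.7, -0.2]
width: 0.0005
1.4333 [0.385  0.0755 0.2251] shift mm [-143.9  174.4   -4.8] turn [0.    0.001 0.819] j [ 5.800e+00 -4.500e+00  1.086e+02 -1.000e-01  7.600e+01  3.560e+01] F [ 0.1  0.7 -0.2] 0.00048228457462017813
```

```bash
python3 -m pendant '[[-20,24,0,0,0,0.11],[-41,50,0,0,0,0.23],[-62,75,0,0,0,0.34],[-82,100,0,0,0,0.46],[-103,125,0,0,0,0.58],[-123,150,0,0,0,0.7],[-144,174,0,0,0,0.82],[-144,174,0,0,0,0.82]]'
python3 - <<'E'
from h import *
togo((.465,-.136),-76.7,.09)
t=bot.capture("top");s=bot.capture("side")
cv2.imwrite("pics/c2.png",np.hstack([cv2.resize(t[140:260,280:400],(400,400)),cv2.resize(s[120:280,240:400],(400,400))]))
E
```

```text
time_s: 2.1
eef_pos: [0.4653, -0.1398, 0.2245]
eef_rot: [[0.976, 0.219, -0.002], [0.219, -0.976, -0.001], [-0.002, 0.001, -1.0]]
wrist_force: [-0.2, -0.2, -0.7]
width: 0.0005
2.1 [ 0.4653 -0.1398  0.2245] shift mm [  0.8  -3.9 134.5] turn [ 0.001  0.002 -0.012] j [-21.    8.1  95.6  -0.1  76.3  56.4] F [-0.2 -0.2 -0.7] 0.0004682014635243871
```

View pics/c2.png

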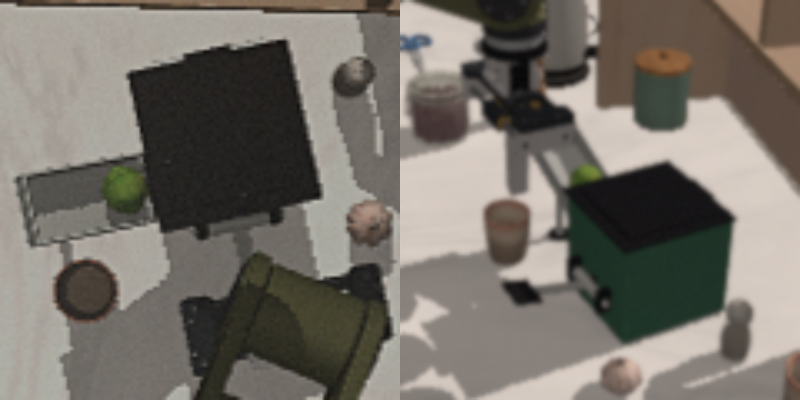

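The shut fingers hang directly above the pad at about (520,290) in the crop, and the body clears the caddy and cup. Descending now.

```bash
python3 -m pendant '[[1,-2,20,0,0,0],[1,-4,40,0,0,0],[1,-4,60,0,0,0],[1,-4,80,0,0,0],[1,-4,98,0,0,0],[1,-4,112,0,0,0],[1,-4,122,0,0,0],[1,-4,128,0,0,0]]'
python3 -m pendant '[[0,0,3,0,0,0],[0,0,6,0,0,0],[0,0,9,0,0,0],[0,0,12,0,0,0],[0,0,15,0,0,0],[0,0,18,0,0,0],[0,0,20,0,0,0],[0,0,20,0,0,0]]'
python3 -c "
from h import *
togo((.465,-.136),-76.7,.04)"
```

```text
time_s: 2.87
eef_pos: [0.4637, -0.1314, 0.0957]
eef_rot: [[0.973, 0.231, -0.003], [0.231, -0.973, 0.0], [-0.003, -0.001, -1.0]]
wrist_force: [-0.3, 0.1, 0.6]
width: 0.0007
time_s: 3.53
eef_pos: [0.4636, -0.1316, 0.0758]
eef_rot: [[0.973, 0.23, -0.003], [0.23, -0.973, -0.0], [-0.003, -0.0, -1.0]]
wrist_force: [-1.5, -1.5, 4.6]
width: 0.0004
3.5333 [ 0.4636 -0.1316  0.0758] shift mm [ 0.5  4.6 35.8] turn [-0.     0.003  0.   ] j [-2.020e+01  1.770e+01  1.054e+02 -1.000e-01  5.700e+01  5.660e+01] F [-1.5 -1.5  4.6] 0.00036991458105872533
```

```bash
python3 -m pendant '[[0,0,2,0,0,0],[0,0,5,0,0,0],[0,0,8,0,0,0],[0,0,11,0,0,0],[0,0,14,0,0,0],[0,0,17,0,0,0],[0,0,19,0,0,0],[0,0,20,0,0,0]]'
python3 -m pendant '[[0,0,2,0,0,0],[0,0,5,0,0,0],[0,0,8,0,0,0],[0,0,11,0,0,0],[0,0,13,0,0,0],[0,0,15,0,0,0],[0,0,15,0,0,0],[0,0,15,0,0,0]]'
python3 - <<'E'
from h import *
togo((.465,-.136),-76.7,.04)
t=bot.capture("top");s=bot.capture("side")
cv2.imwrite("pics/c3.png",np.hstack([cv2.resize(t[120:260,270:410],(400,400)),cv2.resize(s[120:280,240:400],(400,400))]))
E
```

```text
time_s: 4.2
eef_pos: [0.4634, -0.1319, 0.0558]
eef_rot: [[0.973, 0.23, -0.003], [0.23, -0.973, -0.001], [-0.003, -0.0, -1.0]]
wrist_force: [-3.1, -2.0, 6.5]
width: 0.0006
time_s: 4.87
eef_pos: [0.4633, -0.132, 0.0408]
eef_rot: [[0.973, 0.23, -0.003], [0.23, -0.973, -0.001], [-0.004, -0.0, -1.0]]
wrist_force: [0.9, 0.2, 2.1]
width: 0.0006
4.8667 [ 0.4633 -0.132   0.0408] shift mm [0.7 4.3 0.8] turn [-0.     0.004  0.   ] j [-2.020e+01  2.100e+01  1.067e+02 -1.000e-01  5.250e+01  5.660e+01] F [0.9 0.2 2.1] 0.0006322686332876817
```

View pics/c3.png

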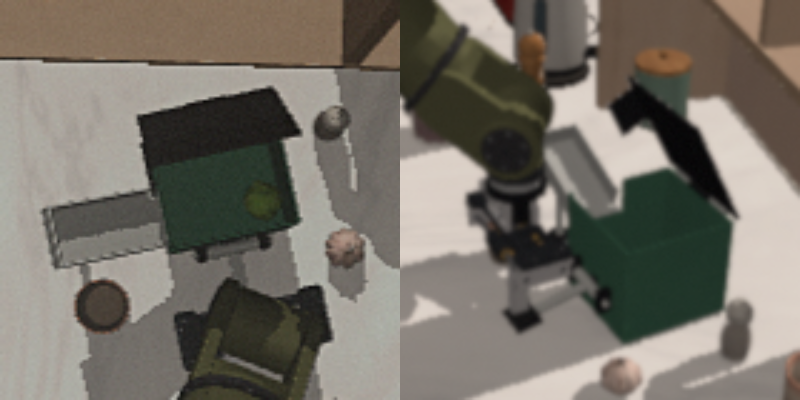

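The lid is wide open and the lime is in the tub, at about (262,200) in the crop. I'll press the last 1–2 mm to be sure the lever is fully down, then hold.

```bash
python3 -m pendant '[[0,0,1,0,0,0],[0,0,1.5,0,0,0],[0,0,1.5,0,0,0],[0,0,1.5,0,0,0],[0,0,1.5,0,0,0],[0,0,1.5,0,0,0],[0,0,1.5,0,0,0],[0,0,1.5,0,0,0]]'
python3 - <<'E'
from h import *
t=bot.capture("top")
cv2.imwrite("pics/c4.png",cv2.resize(t[140:230,300:400],(500,450)))
E
```

```text
time_s: 5.63
eef_pos: [0.4633, -0.132, 0.0394]
eef_rot: [[0.973, 0.23, -0.003], [0.23, -0.973, -0.001], [-0.003, -0.0, -1.0]]
wrist_force: [0.6, -0.2, 2.3]
width: 0.0006
```

View pics/c4.png

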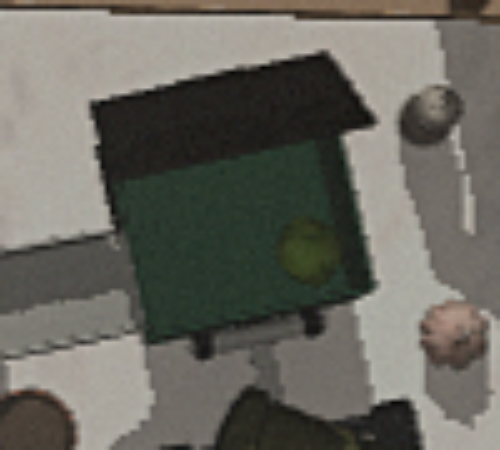

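The lime rests in the tub at (310,250). Easing the lever up at about 14 mm/s, which is about 0.4 rad/s at the lid.

```bash
python3 -m pendant '[[0,0,-0.5,0,0,0],[0,0,-1.5,0,0,0],[0,0,-2.5,0,0,0],[0,0,-3.5,0,0,0],[0,0,-5,0,0,0],[0,0,-6,0,0,0],[0,0,-7,0,0,0],[0,0,-8,0,0,0]]'
python3 -m pendant '[[0,0,-1,0,0,0],[0,0,-2,0,0,0],[0,0,-3.5,0,0,0],[0,0,-4.5,0,0,0],[0,0,-6,0,0,0],[0,0,-7,0,0,0],[0,0,-8,0,0,0],[0,0,-9,0,0,0]]'
python3 -m pendant '[[0,0,-1,0,0,0],[0,0,-2,0,0,0],[0,0,-3,0,0,0],[0,0,-4,0,0,0],[0,0,-5,0,0,0],[0,0,-6,0,0,0],[0,0,-7,0,0,0],[0,0,-8,0,0,0]]'
```

```text
time_s: 6.35
eef_pos: [0.4632, -0.1319, 0.0474]
eef_rot: [[0.973, 0.23, -0.004], [0.23, -0.973, -0.001], [-0.004, -0.0, -1.0]]
wrist_force: [-2.7, -0.9, 2.5]
width: 0.0007
time_s: 7.02
eef_pos: [0.4632, -0.132, 0.0566]
eef_rot: [[0.973, 0.23, -0.004], [0.23, -0.973, -0.001], [-0.004, -0.0, -1.0]]
wrist_force: [-3.6, -0.7, 4.4]
width: 0.0003
time_s: 7.68
eef_pos: [0.4635, -0.1319, 0.0648]
eef_rot: [[0.973, 0.23, -0.003], [0.23, -0.973, -0.001], [-0.003, -0.0, -1.0]]
wrist_force: [0.2, 1.8, 4.4]
width: 0.0005
```

```bash
python3 -m pendant '[[0,0,-1,0,0,0],[0,0,-2,0,0,0],[0,0,-3,0,0,0],[0,0,-4,0,0,0],[0,0,-5,0,0,0],[0,0,-6,0,0,0],[0,0,-7,0,0,0],[0,0,-8,0,0,0]]'
python3 -m pendant '[[0,0,-0.5,0,0,0],[0,0,-1,0,0,0],[0,0,-2,0,0,0],[0,0,-3,0,0,0],[0,0,-4,0,0,0],[0,0,-5,0,0,0],[0,0,-6,0,0,0],[0,0,-7,0,0,0]]'
python3 - <<'E'
from h import *
print(bot.get_state()["wrist_force"])
E
```

```text
time_s: 8.35
eef_pos: [0.4639, -0.132, 0.073]
eef_rot: [[0.973, 0.23, -0.002], [0.23, -0.973, -0.001], [-0.002, 0.0, -1.0]]
wrist_force: [4.9, 1.2, 3.8]
width: 0.0002
time_s: 9.02
eef_pos: [0.4639, -0.132, 0.0802]
eef_rot: [[0.973, 0.23, -0.002], [0.23, -0.973, -0.001], [-0.002, 0.0, -1.0]]
wrist_force: [4.6, 0.7, 5.2]
width: 0.0005
[4.64898348 0.72662327 5.22335466]
```

There is still 5 N on the pad, so it hasn't released yet. I'll continue just as slowly.

```bash
python3 -m pendant '[[0,0,-0.5,0,0,0],[0,0,-1,0,0,0],[0,0,-1.5,0,0,0],[0,0,-2,0,0,0],[0,0,-2.5,0,0,0],[0,0,-3,0,0,0],[0,0,-3.5,0,0,0],[0,0,-4,0,0,0]]'
python3 - <<'E'
from h import *
t=bot.capture("top");s=bot.capture("side")
cv2.imwrite("pics/c5.png",np.hstack([cv2.resize(t[120:260,270:410],(400,400)),cv2.resize(s[120:280,240:400],(400,400))]))
E
```

```text
time_s: 9.68
eef_pos: [0.4638, -0.132, 0.0841]
eef_rot: [[0.973, 0.23, -0.002], [0.23, -0.973, -0.001], [-0.003, 0.0, -1.0]]
wrist_force: [0.9, 0.1, -0.1]
width: 0.0005
```

View pics/c5.png

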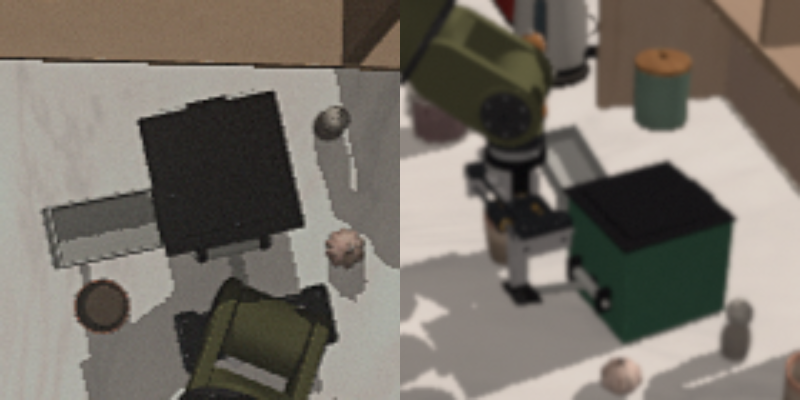

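The lid is shut, the chute is empty, and the wrist force has dropped to zero. Retreating straight up.

```bash
python3 -m pendant '[[0,0,-1,0,0,0],[0,0,-3,0,0,0],[0,0,-8,0,0,0],[0,0,-18,0,0,0],[0,0,-35,0,0,0],[0,0,-55,0,0,0],[0,0,-75,0,0,0],[0,0,-95,0,0,0]]'
python3 -m pendant '[[0,0,-15,0,0,0],[0,0,-25,0,0,0],[0,0,-30,0,0,0],[0,0,-30,0,0,0],[0,0,-30,0,0,0],[0,0,-30,0,0,0]]'
python3 - <<'E'
from h import *
t=bot.capture("top");s=bot.capture("side")
cv2.imwrite("pics/c6.png",np.hstack([cv2.resize(t[120:260,270:410],(400,400)),cv2.resize(s[120:280,240:400],(400,400))]))
E
```

```text
time_s: 10.45
eef_pos: [0.4641, -0.1319, 0.1811]
eef_rot: [[0.973, 0.23, -0.002], [0.23, -0.973, -0.001], [-0.002, 0.001, -1.0]]
wrist_force: [-0.0, -1.1, -0.5]
width: 0.0004
time_s: 10.95
eef_pos: [0.4638, -0.1317, 0.2102]
eef_rot: [[0.973, 0.23, -0.003], [0.23, -0.973, -0.001], [-0.003, 0.0, -1.0]]
wrist_force: [0.7, -0.4, 0.6]
width: 0.0002
```

View pics/c6.png

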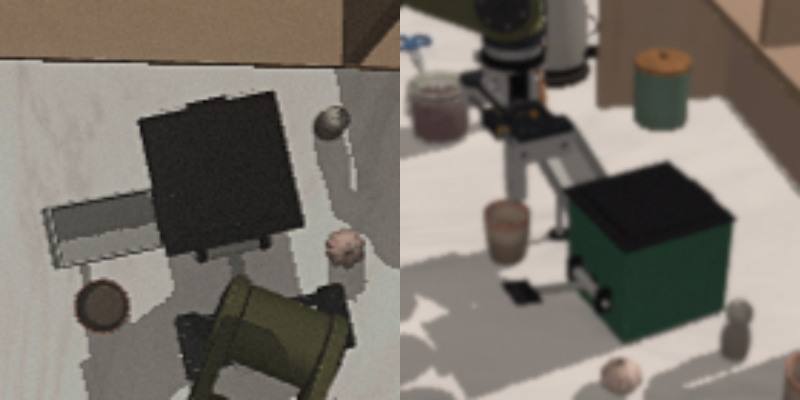

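The lid is shut, the lever is back up at (520,290), the chute is empty, and the bystanders haven't moved. Handing in.

```bash
python3 -c "
from rig import bot
print(bot.sign_off())"
```

```text
the job is handed in; nothing more can be done
None
```

The lime is in the caddy and the lid is shut again; I handed the job in at about 11 s on the robot's clock.

- **Pressing:** With shut fingers I pushed the lever pad straight down until the fingertips were at 39.4 mm, where the pad should be fully down at about 40 mm. The picture showed the lid wide open and the lime lying in the tub. I did not push on to feel the stop.
- **Closing:** I eased the lever up over about 4 s, at roughly 0.4 rad/s at the lid. That is worked out from the fingertip speed, well under the 2 rad/s slam limit.
- **Last checks:** The final pictures show the lid flat shut, the lever up, the chute empty, and the cup, garlic and salt shaker where they stood. I did not look at the farther bystanders again, but the arm never came close to them. The gripper was 13 cm above the pad with no force on the wrist.
- **One disagreement:** On the way up the wrist still read about 5 N with the fingertips at 80 mm, a little above the pad's expected rest height of 78 mm. I kept going slowly, and it was zero by 84 mm.

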